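Turn a row of sample cups about, from one rack to the other

TASK

The four sample cups have to go onto the empty grey rack for a display that is seen from the other side. Move each cup from the wooden rack to the grey rack in reverse order, so that the cup at the left end of the wooden rack ends up at the right end of the grey one, the second from the left becomes the second from the right, and so on; each must stand upright on its foot inside the ring of its seat. Do not tip a cup over on the way, and leave the tape roll, the ramekin and the two salt shakers where they are.

Things in the scene. Friction and masses are not known exactly. Their poses are not given: they have to be found in the camera images.
- blue_cup: loose blue, white inside cup, 160 g, 54 mm high, flaring from a 44 mm foot to a 72 mm rim, hollow 48 mm deep: pinch the rim from above, one finger inside (mid-wall 32 mm from the axis near the rim). Origin: centre of its underside, on the axis; z up. Handle along its +x to 58 mm from the axis, 10 mm wide; at the start within 25 deg of the full rack's +x, away from the robot.
- swatch_blue: blue colour swatch, tile 18 x 56 x 3 mm fixed on the wooden rack's front ledge, before the seat in which the blue cup starts (54 mm from the seat centre, toward the rack's -x). It stays and so records the old order. Origin: centre of its underside.
- red_cup: loose red cup, 160 g, 56 mm high, flaring from a 44 mm foot to a 72 mm rim, hollow 50 mm deep: pinch the rim from above, one finger inside (mid-wall 32 mm from the axis near the rim). Origin: centre of its underside, on the axis; z up. Handle along its +x to 58 mm from the axis, 10 mm wide; at the start within 25 deg of the full rack's +x, away from the robot.
- swatch_red: red colour swatch, tile 18 x 56 x 3 mm fixed on the wooden rack's front ledge, before the seat in which the red cup starts (54 mm from the seat centre, toward the rack's -x). It stays and so records the old order. Origin: centre of its underside.
- mint_cup: loose pale green, white inside cup, 160 g, 50 mm high, flaring from a 44 mm foot to a 70 mm rim, hollow 44 mm deep: pinch the rim from above, one finger inside (mid-wall 32 mm from the axis near the rim). Origin: centre of its underside, on the axis; z up. Handle along its +x to 58 mm from the axis, 10 mm wide; at the start within 25 deg of the full rack's +x, away from the robot.
- swatch_mint: mint colour swatch, tile 18 x 56 x 3 mm fixed on the wooden rack's front ledge, before the seat in which the mint cup starts (54 mm from the seat centre, toward the rack's -x). It stays and so records the old order. Origin: centre of its underside.
- white_cup: loose white cup, 160 g, 54 mm high, flaring from a 44 mm foot to a 72 mm rim, hollow 48 mm deep: pinch the rim from above, one finger inside (mid-wall 32 mm from the axis near the rim). Origin: centre of its underside, on the axis; z up. Handle along its +x to 58 mm from the axis, 10 mm wide; at the start within 25 deg of the full rack's +x, away from the robot.
- swatch_white: white colour swatch, tile 18 x 56 x 3 mm fixed on the wooden rack's front ledge, before the seat in which the white cup starts (54 mm from the seat centre, toward the rack's -x). It stays and so records the old order. Origin: centre of its underside.
- full_rack: wooden rack that holds the cups at the start, swatches on its front ledge: fixed board 112 x 368 x 6 mm. Origin at the underside, mid-row; z up, y along the row to the robot's left, x away from the robot (turned at most 6 deg). Four seats at x 0, y +135, +45, -45, -135 mm, their floor 6 mm above the origin, each in a raised ring 5 mm high, 64 mm inside, 72 outside. Nearer or farther rack.
- empty_rack: grey plastic rack, black rings, empty at the start: fixed board 112 x 368 x 6 mm. Origin at the underside, mid-row; z up, y along the row to the robot's left, x away from the robot (turned at most 6 deg). Four seats at x 0, y +135, +45, -45, -135 mm, their floor 6 mm above the origin, each in a raised ring 5 mm high, 64 mm inside, 72 outside. Nearer or farther rack.
- tape_roll: bystander: roll of brown packing tape lying flat, 79 mm diameter, 37 mm high; origin under its centre
- ramekin: bystander: white ribbed ramekin, 68 mm diameter, 36 mm high; origin under its centre
- shaker_a: bystander: first of two glass salt shakers with chrome caps, 27 mm diameter, 74 mm high; origin under its centre
- shaker_b: bystander: second of two glass salt shakers with chrome caps, 27 mm diameter, 74 mm high; origin under its centre

How it is judged:
At the end, for the whole second after the job is handed in: Every cup stands in the grey rack's seat that mirrors the wooden rack's seat behind its own swatch (left end to right end): its foot centre within 13 mm of the seat centre along and across the rack and within 3 mm of the seat floor's height, upright within 0.1 rad, at rest and released (((y of swatch_blue in the frame of full_rack between 0.115 and 0.155 m and y of blue_cup in the frame of empty_rack between -0.148 and -0.122 m) or (y of swatch_blue in the frame of full_rack between 0.025 and 0.065 m and y of blue_cup in the frame of empty_rack between -0.058 and -0.032 m) or (y of swatch_blue in the frame of full_rack between -0.065 and -0.025 m and y of blue_cup in the frame of empty_rack between 0.032 and 0.058 m) or (y of swatch_blue in the frame of full_rack between -0.155 and -0.115 m and y of blue_cup in the frame of empty_rack between 0.122 and 0.148 m)) and x of blue_cup in the frame of empty_rack between -0.013 and 0.013 m and z of blue_cup in the frame of empty_rack between 0.003 and 0.009 m and angle between each of blue_cup, red_cup, mint_cup, white_cup's own z axis and vertical below 0.1 rad and linear speed of each of blue_cup, red_cup, mint_cup, white_cup below 0.02 m/s and angular speed of each of blue_cup, red_cup, mint_cup, white_cup below 0.2 rad/s and ((y of swatch_red in the frame of full_rack between 0.115 and 0.155 m and y of red_cup in the frame of empty_rack between -0.148 and -0.122 m) or (y of swatch_red in the frame of full_rack between 0.025 and 0.065 m and y of red_cup in the frame of empty_rack between -0.058 and -0.032 m) or (y of swatch_red in the frame of full_rack between -0.065 and -0.025 m and y of red_cup in the frame of empty_rack between 0.032 and 0.058 m) or (y of swatch_red in the frame of full_rack between -0.155 and -0.115 m and y of red_cup in the frame of empty_rack between 0.122 and 0.148 m)) and x of red_cup in the frame of empty_rack between -0.013 and 0.013 m and z of red_cup in the frame of empty_rack between 0.003 and 0.009 m and ((y of swatch_mint in the frame of full_rack between 0.115 and 0.155 m and y of mint_cup in the frame of empty_rack between -0.148 and -0.122 m) or (y of swatch_mint in the frame of full_rack between 0.025 and 0.065 m and y of mint_cup in the frame of empty_rack between -0.058 and -0.032 m) or (y of swatch_mint in the frame of full_rack between -0.065 and -0.025 m and y of mint_cup in the frame of empty_rack between 0.032 and 0.058 m) or (y of swatch_mint in the frame of full_rack between -0.155 and -0.115 m and y of mint_cup in the frame of empty_rack between 0.122 and 0.148 m)) and x of mint_cup in the frame of empty_rack between -0.013 and 0.013 m and z of mint_cup in the frame of empty_rack between 0.003 and 0.009 m and ((y of swatch_white in the frame of full_rack between 0.115 and 0.155 m and y of white_cup in the frame of empty_rack between -0.148 and -0.122 m) or (y of swatch_white in the frame of full_rack between 0.025 and 0.065 m and y of white_cup in the frame of empty_rack between -0.058 and -0.032 m) or (y of swatch_white in the frame of full_rack between -0.065 and -0.025 m and y of white_cup in the frame of empty_rack between 0.032 and 0.058 m) or (y of swatch_white in the frame of full_rack between -0.155 and -0.115 m and y of white_cup in the frame of empty_rack between 0.122 and 0.148 m)) and x of white_cup in the frame of empty_rack between -0.013 and 0.013 m and z of white_cup in the frame of empty_rack between 0.003 and 0.009 m); the robot touches nothing.
It fails at once if a bystander (tape roll, ramekin, shaker) is shifted by more than 25 mm (distance of any of tape_roll, ramekin, shaker_a, shaker_b from where it was at the start of the episode above 0.025 m).
It fails at once if a cup is tipped over (more than 0.9 rad) (angle between any of blue_cup, red_cup, mint_cup, white_cup's own z axis and vertical above 0.9 rad).
It also fails if it takes over 115 s, if anything falls off the work surface, if the arm or the gripper's body presses on something with over 40 N, if the wrist force passes 120 N, or if a joint passes its speed limit or range.

ROBOT

A 6-joint arm with a two-finger parallel gripper is mounted at the origin on a cart in front of the work surface, level with it; the furniture and walls round the work are solid. World frame = base frame: x ahead of the robot, y to its left, z up, the work surface at z = 0. Lengths are in m, angles in rad, forces in N, time in s.
With the tool pointing down it reaches from about 0.35 to 0.85 m from the base axis. Payload 8.1 kg.
Tool frame: the origin (TCP) lies at the very end of the fingers, on their centre line; the grasp point (between the pads) lies 19 mm behind it; x points along the fingers, y is the direction in which the jaws open and shut, and the axes are right-handed (so a half turn about x gives the same grasp; the last joint's range is limited). The gripper opens to 93 mm and grips with 3 to 60 N. Pads are 15 mm wide; open, the fingers measure 128 mm over their backs; the gripper's body (75 mm by 188 mm) begins 65 mm behind the grasp point.
Start: joints at [-1.197, 0.13, 1.488, -0, 1.523, -0.085], TCP at [0.266, -0.538, 0.191] pointing down, gripper open.
Joint ranges: [-2.96, 2.96], [-0.89, 2.26], [0.02, 2.5], [-1.34, 4.48], [0, 2.73], [-2.66, 2.66]. Speed limits (rad/s): [2.39, 2.39, 2.79, 3.14, 3.14, 3.14].

INTERFACE

Orientations are given as a rotation vector (axis times angle).
In Python, from plant import * gives the robot as it stands. The module is installed in compiled form; this text tells all that it offers.
- The arm moves only by the tool apply_moves, never from a script. Its argument "series" is a list of rows, each an object with "jaw": the gripper's target within -1 to 1 (shut at 1, half-way at 0, fully open at -1); "linear": the shift along the tool's x, y, z normalised to -1 to 1, where 1 is 0.6 m, a list of three; "roll": the turn about the tool's x normalised to -1 to 1, where 1 is 30 degrees. A call has 1 to 20 rows; each row is the pose to reach, as a shift and turn from the pose measured when the call began, along the tool's axes at that moment; what a row does not reach only later rows make up. A row lasts 1/8 s, in which the tool goes at most 62.5 mm and 10.7 degrees, less where a joint would pass 70% of its speed; a pose out of reach is approached as far as the arm can. A call with a number of a shift or a turn outside -1 to 1 is refused whole. A call with a gripper value outside its range is refused whole. The fingers move at their own pace and stop on an object; "force" is the grip in N (left out, the last holds). Time passes only in rows, so rows that repeat a pose let the fingers close. It gives the time, the measured TCP pose, the force and the opening at its end, in the units of the state.
- read_state(): the state, without advancing time (a new reading comes with each control period).
- read_camera(name): name is "scene" or "side" or "wrist"; returns a dict with "pixels" (420x560x3 uint8, blue, green, red), "intrinsics" (3x3 intrinsics, pixels), "rvec" (rotation vector, rad) and "tvec" (3), from world to camera coordinates, as OpenCV has them; the wrist camera has in their place "tool_from_camera" (4x4, takes a point from camera to tool coordinates, whose origin is the TCP and whose axes are the tool frame's). Camera axes: x right, y down, z forward; pixel columns grow to the right and rows downward; lengths in m; the calibration is good to about 2 mm. A picture is of the moment at which its call begins: read the wrist's pose just before it. There is no depth.
- close_job(): hands the job in, once; it reports no verdict.
The state is a dict: "t": time; "q": joint angles; "dq": joint speeds; "joint_torque": joint torques, N m; "tool_pos": TCP position; "orientation": TCP orientation; "force": force on the tool from outside, world axes, zero at the start; "wrist_torque": the same for the moment, N m; "opening": finger opening in m.
Only numpy, scipy, OpenCV 4.12 (cv2) and the standard library are available. Lean on these libraries where they do the work, as an engineer would, in place of code of your own. Each camera call takes 0.05 s, during which the arm holds its last target. There are 200 camera calls.

## Working session

There is one attempt and no reset: what is moved stays moved. The work goes in short steps, Python scripts to look and compute and a tool call to move; the robot and the scene stay as the last step left them, time stands still between calls to the robot, and variables do not carry over. Pictures are saved under pics/ and viewed, about 12 in all and at most 16, crops included, and the job is handed in when it is done.

Besides the shell and the picture viewer there is one more tool, called after "Request:" by a JSON object that holds its "op" and its "data", one argument or row to a line. apply_moves: Moves the arm, as the interface text tells. Its arguments: {"type":"object","properties":{"series":{"type":"array"},"force":{"type":"number"}},"required":["series"]}

```bash
mkdir -p pics; python3 - <<'E'
from plant import *
import cv2
s=read_state();print(s)
for n in("scene","side"):
    c=read_camera(n);cv2.imwrite(f"pics/{n}0.png",c["pixels"]);print(n,c["intrinsics"],c["rvec"],c["tvec"])
c=read_camera("wrist");print(c["tool_from_camera"],c["intrinsics"])
E
```

```text
{'t': 0.0, 'q': array([-1.19737609e+00,  1.31133147e-01,  1.48926946e+00,  3.12038528e-05,
        1.52297749e+00, -8.53806014e-02]), 'dq': array([-0.00053688,  0.00095951,  0.00047067, -0.00085458, -0.00099576,
        0.00133522]), 'joint_torque': array([ 5.28081400e-04, -5.59852445e+01, -4.91750264e+01,  7.70019251e-02,
        3.59716360e-02, -1.53647979e-04]), 'tool_pos': array([ 0.2655446 , -0.53736535,  0.1904096 ]), 'orientation': array([ 1.96688597,  0.46113234, -1.96734188]), 'force': array([-0.4009357 ,  1.10311478, -0.25645729]), 'wrist_torque': array([ 0.0190311 ,  0.01087859, -0.00250779]), 'opening': 0.09307993237474683}
scene [[534.90855376   0.         282.29943753]
 [  0.         534.90855376 209.32097165]
 [  0.           0.           1.        ]] [ 0.60398346 -2.50482201  1.4077141 ] [0.47586676 0.16012056 1.48543917]
side [[513.26219005   0.         287.22986378]
 [  0.         513.26219005 208.18816864]
 [  0.           0.           1.        ]] [ 2.02121006 -0.00953237 -0.02844411] [-0.51163735  0.05433116  1.89852458]
[[-6.20406106e-05 -2.68154327e-01  9.63375967e-01 -1.92153696e-01]
 [ 9.99999998e-01 -3.28678587e-05  5.52504461e-05  3.60817433e-04]
 [ 1.68484590e-05  9.63375968e-01  2.68154328e-01 -7.51493546e-02]
 [ 0.00000000e+00  0.00000000e+00  0.00000000e+00  1.00000000e+00]] [[365.08079016   0.         275.70220086]
 [  0.         365.08079016 209.67509862]
 [  0.           0.           1.        ]]
```

View pics/scene0.png

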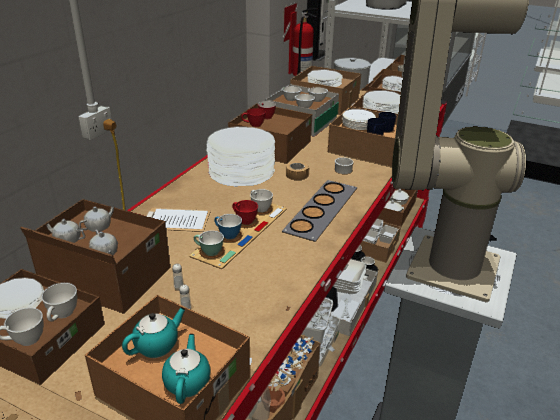

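View pics/side0.png

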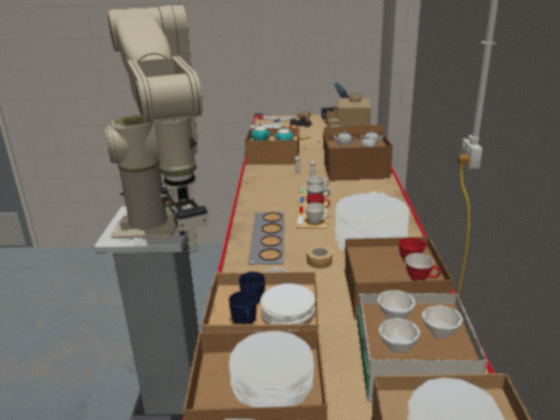

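Scene view: from left to right (camera on the +y side) the cups are mint (208,241), blue (230,225), red (246,210) and white (262,198). The swatches run from green (227,257) onward, and the grey rack's black rings lie at (334,187) to (301,226). Side view agrees. The wooden rack is the farther one. Next I estimate positions roughly.

```bash
cat > h.py <<'E'
from plant import *
import cv2, numpy as np
from scipy.spatial.transform import Rotation as Ro
def cam(n):
    s=read_state(); c=read_camera(n); K=c["intrinsics"]
    if n=="wrist":
        T=np.eye(4); T[:3,:3]=Ro.from_rotvec(s["orientation"]).as_matrix(); T[:3,3]=s["tool_pos"]
        M=T@c["tool_from_camera"]; R=M[:3,:3]; o=M[:3,3]
    else:
        R=Ro.from_rotvec(c["rvec"]).as_matrix().T; o=-R@c["tvec"]
    return c["pixels"],K,R,o
def ray(uv,z,K,R,o):
    uv=np.atleast_2d(np.float64(uv)); d=(np.c_[uv,np.ones(len(uv))]@np.linalg.inv(K).T)@R.T
    return o+d*((z-o[2])/d[:,2])[:,None]
def proj(P,K,R,o):
    p=(np.atleast_2d(P)-o)@R@K.T; return p[:,:2]/p[:,2:]
E
python3 - <<'E'
from h import *
p,K,R,o=cam("scene"); print("cam",o)
P=lambda uv,z:print(ray(uv,z,K,R,o).round(3).tolist())
P([[334,187],[325,200],[313,212],[301,226]],.011)
P([[208,236],[230,220],[246,205],[262,193]],.054)
P([[227,257],[246,241],[261,227],[275,215]],.009)
P([[178,268],[186,290],[298,170],[344,160]],.074)
P([[298,165],[344,158]],.036)
print(Ro.from_rotvec(read_state()["orientation"]).as_matrix().round(3))
E
```

```text
cam [-0.08258691  1.27798997  0.90473109]
[[0.456, -0.246, 0.011], [0.45, -0.15, 0.011], [0.454, -0.063, 0.011], [0.454, 0.029, 0.011]]
[[0.636, 0.258, 0.054], [0.625, 0.158, 0.054], [0.626, 0.062, 0.054], [0.618, -0.026, 0.054]]
[[0.571, 0.266, 0.009], [0.563, 0.174, 0.009], [0.56, 0.088, 0.009], [0.554, 0.008, 0.009]]
[[0.608, 0.436, 0.074], [0.541, 0.496, 0.074], [0.569, -0.19, 0.074], [0.459, -0.337, 0.074]]
[[0.615, -0.293, 0.036], [0.49, -0.426, 0.036]]
[[-0.     0.443 -0.897]
 [ 0.001 -0.897 -0.443]
 [-1.    -0.001 -0.   ]]
```

```bash
cat >> h.py <<'E'
def cmd(*targets,yaw=0):
    """print rows (linear, roll) for world TCP targets; yaw = heading of tool y, deg"""
    s=read_state(); R=Ro.from_rotvec(s["orientation"]).as_matrix(); p=s["tool_pos"]
    h=np.degrees(np.arctan2(R[1,1],R[0,1])); print("pos",p.round(4),"yaw",h.round(2),"t",round(s["t"],2),"open",round(s["opening"],4),"F",s["force"].round(1),"roll for yaw",round((h-yaw)/30,3))
    for t in targets: print(t,((R.T@(np.array(t)-p))/.6).round(4).tolist())
E
python3 - <<'E'
from h import *
p,K,R,o=cam("scene")
print("plates",ray([[240,184],[208,178],[275,170]],0,K,R,o).round(3).tolist(),ray([[240,143],[207,140],[274,140]],.13,K,R,o).round(3).tolist())
cmd((.266,-.4,.35),(.45,-.3,.36))
E
```

```text
plates [[0.76, -0.128, 0.0], [0.881, -0.111, 0.0], [0.701, -0.28, 0.0]] [[0.786, -0.178, 0.13], [0.898, -0.144, 0.13], [0.695, -0.257, 0.13]]
pos [ 0.2656 -0.5377  0.1909] yaw -63.71 t 0.25 open 0.0927 F [-0.4 -0.1  0.3] roll for yaw -2.124
(0.266, -0.4, 0.35) [-0.2649, -0.2057, -0.1022]
(0.45, -0.3, 0.36) [-0.2816, -0.2193, -0.4509]
```

Request:
{"op": "apply_moves", "data": {
  "series": [
    {"jaw": -1,"linear": [-0.1,0,0],"roll": -0.3},
    {"jaw": -1,"linear": [-0.2,0,0],"roll": -0.6},
    {"jaw": -1,"linear": [-0.27,0,0],"roll": -1},
    {"jaw": -1,"linear": [-0.27,0,0],"roll": -1},
    {"jaw": -1,"linear": [-0.27,0,0],"roll": -1}
  ]
}}

```text
t: 0.88
tool_pos: [0.2656, -0.5377, 0.3519]
orientation: [1.63, 0.872, -1.629]
force: [-0.3, -0.2, -0.1]
opening: 0.0931
```

```bash
python3 - <<'E'
from h import *
cmd((.55,-.2,.33),(.45,.02,.33),(.6,.02,.33))
E
```

```text
pos [ 0.2656 -0.5377  0.3519] yaw -33.8 t 0.88 open 0.0931 F [-0.3 -0.2 -0.1] roll for yaw -1.127
(0.55, -0.2, 0.33) [0.0372, 0.0809, -0.7313]
(0.45, 0.02, 0.33) [0.038, -0.2616, -0.9433]
(0.6, 0.02, 0.33) [0.0378, -0.0538, -1.0823]
```

Request:
{"op": "apply_moves", "data": {
  "series": [
    {"jaw": -1,"linear": [0.03,-0.26,-0.94],"roll": -1},
    {"jaw": -1,"linear": [0.03,-0.26,-0.94],"roll": -1},
    {"jaw": -1,"linear": [0.03,-0.26,-0.94],"roll": -1},
    {"jaw": -1,"linear": [0.03,-0.26,-0.94],"roll": -1},
    {"jaw": -1,"linear": [0.03,-0.26,-0.94],"roll": -1},
    {"jaw": -1,"linear": [0.03,-0.26,-0.94],"roll": -1},
    {"jaw": -1,"linear": [0.03,-0.26,-0.94],"roll": -1},
    {"jaw": -1,"linear": [0.03,-0.26,-0.94],"roll": -1},
    {"jaw": -1,"linear": [0.03,-0.26,-0.94],"roll": -1},
    {"jaw": -1,"linear": [0.03,-0.26,-0.94],"roll": -1},
    {"jaw": -1,"linear": [0.03,-0.26,-0.94],"roll": -1},
    {"jaw": -1,"linear": [0.03,-0.26,-0.94],"roll": -1},
    {"jaw": -1,"linear": [0.03,-0.26,-0.94],"roll": -1}
  ]
}}

```text
t: 2.5
tool_pos: [0.4494, 0.0167, 0.3344]
orientation: [1.26, 1.178, -1.26]
force: [0.2, -0.5, 0.4]
opening: 0.0932
```

```bash
python3 - <<'E'
from h import *
p,K,R,o=cam("wrist");cv2.imwrite("pics/w1.png",p);np.savez("w1.npz",p=p,K=K,R=R,o=o)
cmd((.62,.23,.33))
E
```

```text
pos [0.4495 0.0167 0.3346] yaw -3.92 t 2.55 open 0.0934 F [0.2 0.6 0.4] roll for yaw -0.131
(0.62, 0.23, 0.33) [0.0079, 0.2592, -0.374]
```

View pics/w1.png

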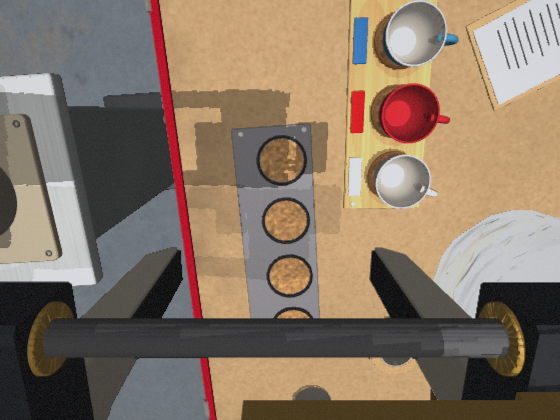

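The wrist view shows the grey rack's rings at (282,160), (286,220) and (290,276), with the fourth partly hidden at (293,325). White cup is at (403,181), red at (410,113), blue at (415,35). I move on to see the whole wooden rack.

Request:
{"op": "apply_moves", "data": {
  "series": [
    {"jaw": -1,"linear": [0,0.26,-0.37],"roll": -0.13},
    {"jaw": -1,"linear": [0,0.26,-0.37],"roll": -0.13},
    {"jaw": -1,"linear": [0,0.26,-0.37],"roll": -0.13},
    {"jaw": -1,"linear": [0,0.26,-0.37],"roll": -0.13},
    {"jaw": -1,"linear": [0,0.26,-0.37],"roll": -0.13},
    {"jaw": -1,"linear": [0,0.26,-0.37],"roll": -0.13},
    {"jaw": -1,"linear": [0,0.26,-0.37],"roll": -0.13}
  ]
}}

```text
t: 3.42
tool_pos: [0.6203, 0.2262, 0.3352]
orientation: [1.211, 1.21, -1.21]
force: [-0.1, -0.6, 0.1]
opening: 0.0929
```

```bash
python3 - <<'E'
from h import *
p,K,R,o=cam("wrist");cv2.imwrite("pics/w2.png",p);np.savez("w2.npz",p=p,K=K,R=R,o=o)
cmd()
d=np.load("w1.npz");p,K,R,o=[d[k] for k in("p","K","R","o")]
m=(p.max(2)<60).astype(np.uint8)
cs,h=cv2.findContours(m,cv2.RETR_CCOMP,cv2.CHAIN_APPROX_NONE)
for c,hh in zip(cs,h[0]):
    if hh[3]>=0 and 500<cv2.contourArea(c)<4000:
        e=cv2.fitEllipse(c); print(np.round(e[0],1),np.round(e[1],1),ray(e[0],.011,K,R,o).round(4))
# check grey board corners by min-area rect of grey mask
E
```

```text
pos [0.6202 0.2262 0.3355] yaw -0.11 t 3.48 open 0.0932 F [0.2 0.1 0. ] roll for yaw -0.004
[289.3 275.5] [38.5 42.5] [[ 0.4587 -0.1581  0.011 ]]
[285.5 220.2] [42.  43.9] [[ 0.4583 -0.0686  0.011 ]]
[281.3 160. ] [45.6 46. ] [[0.4579 0.0205 0.011 ]]
```

View pics/w2.png

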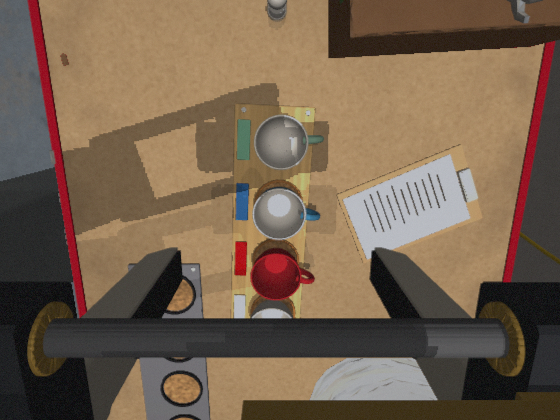

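Wrist view 2: mint cup (281,141), blue (279,213), red (276,275), white (271,315, hidden by the gripper). Swatches from top to bottom are green, blue, red, white, so each matches its cup. Now I fit the rims.

```bash
python3 - <<'E'
from h import *
def fit(f,name,c0,H):
    d=np.load(f);p,K,R,o=[d[k] for k in("p","K","R","o")]
    hsv=cv2.cvtColor(p,cv2.COLOR_BGR2HSV)
    wood=(hsv[...,0]>5)&(hsv[...,0]<32)&(hsv[...,1]>75)
    m=(~wood).astype(np.uint8)
    if name=="red": m=(((hsv[...,0]<5)|(hsv[...,0]>172))&(hsv[...,1]>150)).astype(np.uint8)
    roi=np.zeros_like(m);cv2.circle(roi,c0,33,1,-1);m&=roi
    m=cv2.morphologyEx(m,cv2.MORPH_CLOSE,np.ones((5,5)))
    m=cv2.morphologyEx(m,cv2.MORPH_OPEN,cv2.getStructuringElement(cv2.MORPH_ELLIPSE,(19,19)))
    cs,_=cv2.findContours(m,cv2.RETR_EXTERNAL,cv2.CHAIN_APPROX_NONE)
    c=max(cs,key=cv2.contourArea);e=cv2.fitEllipse(cv2.convexHull(c))
    q=ray(e[0],H,K,R,o)[0]
    dist=o[2]-H
    v=p.copy();cv2.ellipse(v,e,(0,255,0),1)
    pr=[proj(q+[.036*np.cos(a),.036*np.sin(a),0],K,R,o)[0] for a in np.linspace(0,6.28,40)]
    cv2.polylines(v,[np.int32(np.round(pr))],True,(255,0,255),1)
    print(name,np.round(e[0],1),np.round(e[1],1),"dia mm",np.round(np.array(e[1])/K[0,0]*dist*1000,1),q.round(4))
    x,y=c0; t=v[max(0,y-38):y+38,x-38:x+50]; return cv2.resize(t,(380,290),interpolation=cv2.INTER_NEAREST)
T=[fit("w2.npz","mint",(281,141),.056),fit("w2.npz","blue",(279,213),.060),fit("w1.npz","red",(409,113),.062),fit("w1.npz","white",(403,181),.060)]
cv2.imwrite("pics/fit.png",np.vstack([np.hstack(T[:2]),np.hstack(T[2:])]))
E
```

```text
mint [280.7 141.8] [54.7 55.4] dia mm [70.7 71.5] [0.6272 0.2596 0.056 ]
blue [279.1 213.1] [52.3 54.6] dia mm [67.  69.9] [0.6253 0.1663 0.06  ]
red [409.4 112.9] [56.9 62.1] dia mm [72.4 79.1] [0.6185 0.0744 0.062 ]
white [402.2 180.8] [55.1 58.6] dia mm [70.4 74.9] [ 0.6124 -0.0105  0.06  ]
```

View pics/fit.png

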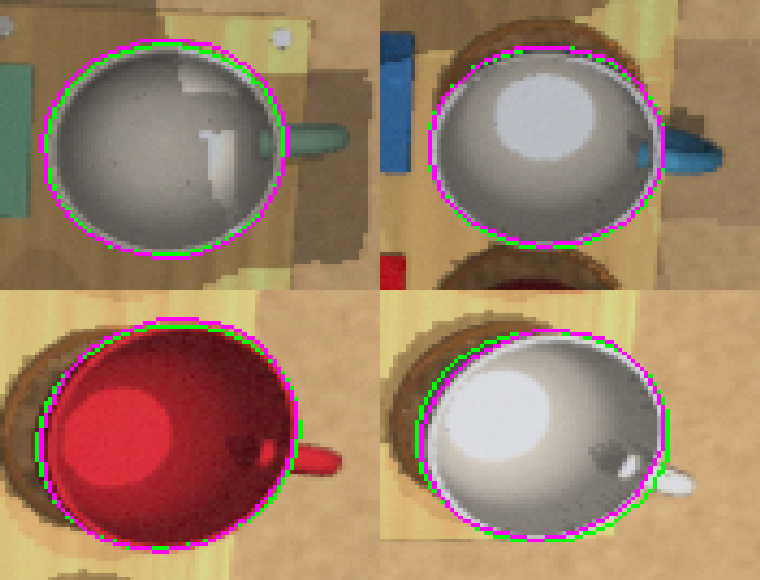

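Request:
{"op": "apply_moves", "data": {
  "series": [
    {"jaw": 0.3,"linear": [0.1,-0.042,-0.0557],"roll": 0},
    {"jaw": 0.3,"linear": [0.2,-0.042,-0.0557],"roll": 0},
    {"jaw": 0.3,"linear": [0.3,-0.042,-0.0557],"roll": 0},
    {"jaw": 0.3,"linear": [0.37,-0.042,-0.0557],"roll": 0},
    {"jaw": 0.3,"linear": [0.37,-0.042,-0.0557],"roll": 0},
    {"jaw": 0.3,"linear": [0.37,-0.042,-0.0557],"roll": 0}
  ]
}}

```text
t: 4.22
tool_pos: [0.5964, 0.2598, 0.1168]
orientation: [1.215, 1.207, -1.207]
force: [-0.0, 0.9, 0.5]
opening: 0.0374
```

```bash
python3 - <<'E'
from h import *
p,K,R,o=cam("wrist");cv2.imwrite("pics/w3.png",p)
cmd((.595,.2596,.032))
E
```

```text
pos [0.5971 0.2602 0.1177] yaw -0.14 t 4.28 open 0.0352 F [0.2 0.6 0.3] roll for yaw -0.005
(0.595, 0.2596, 0.032) [0.1427, -0.0043, 0.0015]
```

View pics/w3.png

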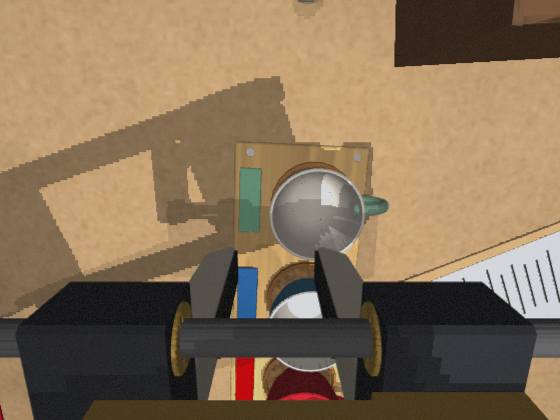

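The jaws at (238–315, 255) straddle the mint cup's left rim (271,213) as intended. Descend, close and lift slightly.

Request:
{"op": "apply_moves", "data": {
  "series": [
    {"jaw": 0.3,"linear": [0.07,-0.004,0],"roll": 0},
    {"jaw": 0.3,"linear": [0.142,-0.004,0],"roll": 0},
    {"jaw": 0.3,"linear": [0.142,-0.004,0],"roll": 0},
    {"jaw": 0.3,"linear": [0.142,-0.004,0],"roll": 0},
    {"jaw": 1,"linear": [0.142,-0.004,0],"roll": 0},
    {"jaw": 1,"linear": [0.142,-0.004,0],"roll": 0},
    {"jaw": 1,"linear": [0.142,-0.004,0],"roll": 0},
    {"jaw": 1,"linear": [0.142,-0.004,0],"roll": 0},
    {"jaw": 1,"linear": [0.142,-0.004,0],"roll": 0},
    {"jaw": 1,"linear": [0.142,-0.004,0],"roll": 0},
    {"jaw": 1,"linear": [0.1,-0.004,0],"roll": 0},
    {"jaw": 1,"linear": [0.05,-0.004,0],"roll": 0},
    {"jaw": 1,"linear": [0,-0.004,0],"roll": 0},
    {"jaw": 1,"linear": [-0.05,-0.004,0],"roll": 0},
    {"jaw": 1,"linear": [-0.1,-0.004,0],"roll": 0},
    {"jaw": 1,"linear": [-0.1,-0.004,0],"roll": 0}
  ],
  "force": 12
}}

```text
t: 6.28
tool_pos: [0.5963, 0.2607, 0.1812]
orientation: [1.22, 1.204, -1.201]
force: [0.0, 0.3, 0.3]
opening: 0.0002
```

```bash
python3 - <<'E'
from h import *
p,K,R,o=cam("wrist");q,*_=cam("scene");q=cv2.resize(q[130:270,150:310],(480,420))
cv2.imwrite("pics/w4.png",np.hstack([cv2.resize(p,(320,240)),cv2.resize(q,(274,240))]) )
cmd((.427,-.2475,.18),(.427,-.2475,.05))
E
```

```text
pos [0.5944 0.26   0.1772] yaw -0.15 t 6.38 open 0.0002 F [-0.  -0.5 -0.5] roll for yaw -0.005
(0.427, -0.2475, 0.18) [-0.0089, -0.2768, 0.8465]
(0.427, -0.2475, 0.05) [0.2077, -0.2778, 0.8472]
```

View pics/w4.png

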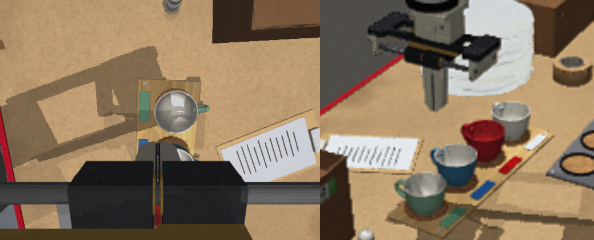

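The grasp missed: the jaws closed on nothing, and the mint cup still stands in its seat. I re-measure the cup from here.

```bash
python3 - <<'E'
from h import *
p,K,R,o=cam("wrist")
cmd(); print("cam",o)
def fit(p,c0,r,K,R,o,H=.056):
    hsv=cv2.cvtColor(p,cv2.COLOR_BGR2HSV); m=(~((hsv[...,0]>5)&(hsv[...,0]<32)&(hsv[...,1]>75))).astype(np.uint8)
    roi=np.zeros_like(m);cv2.circle(roi,c0,r,1,-1);m&=roi
    m=cv2.morphologyEx(cv2.morphologyEx(m,cv2.MORPH_CLOSE,np.ones((5,5))),cv2.MORPH_OPEN,cv2.getStructuringElement(cv2.MORPH_ELLIPSE,(27,27)))
    c=max(cv2.findContours(m,0,cv2.CHAIN_APPROX_NONE)[0],key=cv2.contourArea);e=cv2.fitEllipse(cv2.convexHull(c))
    print(np.round(e,1) if 0 else e,ray(e[0],H,K,R,o).round(4))
fit(p,(306,196),42,K,R,o)
s=read_state();T=Ro.from_rotvec(s["orientation"]).as_matrix()
o3=o-s["tool_pos"]+[.597,.2602,.1177]
fit(cv2.imread("pics/w3.png"),(317,213),52,K,R,o3)
print(proj(s["tool_pos"],K,R,o))
E
```

```text
pos [0.5938 0.2598 0.1761] yaw -0.15 t 6.42 open 0.0004 F [-0.3 -0.2 -0.4] roll for yaw -0.005
cam [0.59458278 0.33364125 0.36956781]
((310.2121276855469, 195.75157165527344), (76.0605697631836, 77.27931213378906), 34.60329818725586) [[0.6262 0.2602 0.056 ]]
((317.95855712890625, 214.88388061523438), (95.50850677490234, 97.9476089477539), 109.0344009399414) [[0.6295 0.26   0.056 ]]
[[273.08311391 245.1769123 ]]
```

Request:
{"op": "apply_moves", "data": {
  "series": [
    {"jaw": 0.3,"linear": [0,0,0],"roll": 0},
    {"jaw": 0.3,"linear": [0,0,0],"roll": 0},
    {"jaw": 0.3,"linear": [0,0,0],"roll": 0},
    {"jaw": 0.3,"linear": [0,0,0],"roll": 0},
    {"jaw": 0.3,"linear": [0.1,0,0],"roll": 0},
    {"jaw": 0.3,"linear": [0.2,0,0],"roll": 0},
    {"jaw": 0.3,"linear": [0.25,0,0],"roll": 0},
    {"jaw": 0.3,"linear": [0.25,0,0],"roll": 0},
    {"jaw": 0.3,"linear": [0.25,0,0],"roll": 0}
  ]
}}

```text
t: 7.55
tool_pos: [0.5956, 0.2606, 0.0282]
orientation: [1.216, 1.206, -1.205]
force: [0.5, 0.3, 0.7]
opening: 0.0322
```

Request:
{"op": "apply_moves", "data": {
  "series": [
    {"jaw": 1,"linear": [0,0,0],"roll": 0},
    {"jaw": 1,"linear": [0,0,0],"roll": 0},
    {"jaw": 1,"linear": [0,0,0],"roll": 0},
    {"jaw": 1,"linear": [0,0,0],"roll": 0},
    {"jaw": 1,"linear": [0,0,0],"roll": 0},
    {"jaw": 1,"linear": [0,0,0],"roll": 0},
    {"jaw": 1,"linear": [0,0,0],"roll": 0}
  ],
  "force": 30
}}

```text
t: 8.43
tool_pos: [0.5953, 0.2607, 0.0282]
orientation: [1.216, 1.207, -1.205]
force: [-3.7, -0.7, 3.5]
opening: 0.0005
```

```bash
python3 - <<'E'
from h import *
p,K,R,o=cam("wrist");q,*_=cam("scene");q=q[190:270,170:280]
cv2.imwrite("pics/w5.png",np.hstack([p[60:400,140:460],cv2.resize(q,(467,340))]) )
cmd()
E
```

```text
pos [0.5954 0.2607 0.0282] yaw -0.14 t 8.53 open 0.0004 F [-4.4  0.5  5.1] roll for yaw -0.005
```

View pics/w5.png

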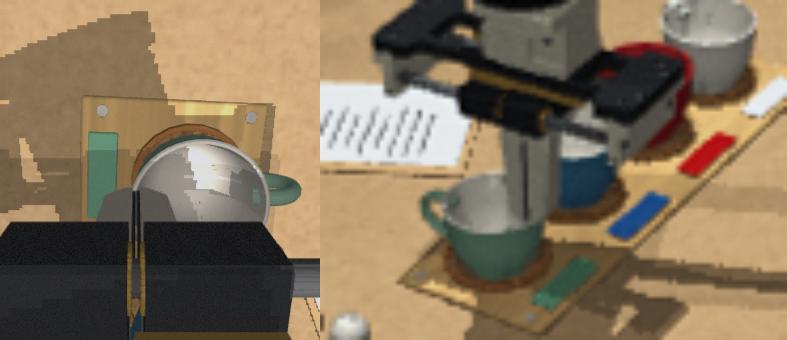

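```bash
python3 - <<'E'
from h import *
q,*_=cam("scene");cv2.imwrite("pics/s_closed.png",q);p,*_=cam("wrist");cv2.imwrite("pics/w_closed.png",p)
print(read_state()["force"],read_state()["wrist_torque"])
E
```

```text
[-3.57552092  0.88839599  3.49294144] [-0.01479245  0.6007289   0.00855071]
```

Request:
{"op": "apply_moves", "data": {
  "series": [
    {"jaw": 0.3,"linear": [0,0,0],"roll": 0},
    {"jaw": 0.3,"linear": [0,0,0],"roll": 0},
    {"jaw": 0.3,"linear": [0,0,0],"roll": 0},
    {"jaw": 0.3,"linear": [0,0,0],"roll": 0},
    {"jaw": 0.3,"linear": [0,0,0],"roll": 0}
  ]
}}

```text
t: 9.25
tool_pos: [0.5956, 0.2607, 0.0282]
orientation: [1.216, 1.207, -1.205]
force: [0.7, -0.2, -0.2]
opening: 0.0324
```

```bash
python3 - <<'E'
from h import *
q,*_=cam("scene");p,*_=cam("wrist")
a=cv2.imread("pics/s_closed.png");b=cv2.imread("pics/w_closed.png")
f=lambda i:cv2.resize(i[205:265,185:255],(350,300),interpolation=cv2.INTER_CUBIC)
g=lambda i:cv2.resize(i[170:330,190:430],(440,293)); g2=lambda i:cv2.copyMakeBorder(g(i),0,7,0,0,0)
cv2.imwrite("pics/cmp.png",np.vstack([np.hstack([f(a),g2(b)]),np.hstack([f(q),g2(p)])]));cmd()
E
```

```text
pos [0.5955 0.2607 0.0282] yaw -0.14 t 9.35 open 0.0324 F [-0.7  0.4  0.4] roll for yaw -0.005
```

View pics/cmp.png

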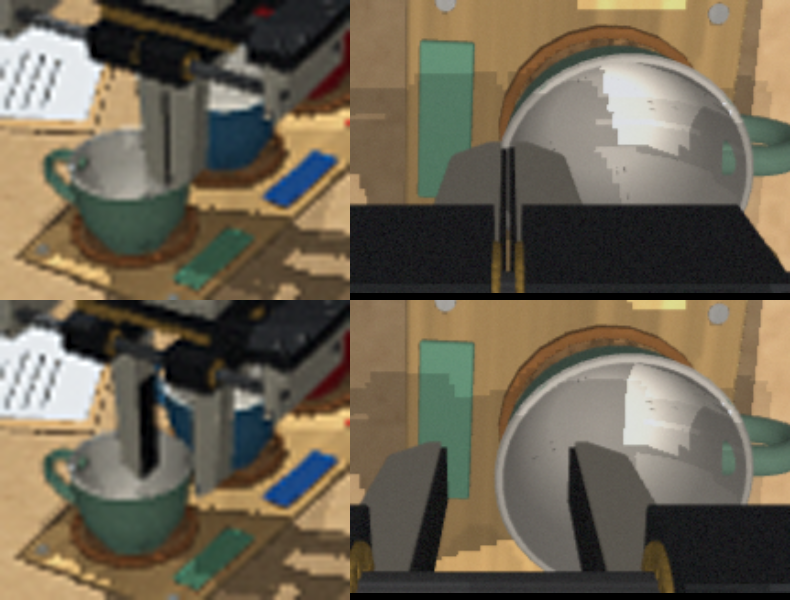

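Request:
{"op": "apply_moves", "data": {
  "series": [
    {"jaw": 0.5,"linear": [0,0,0],"roll": 0},
    {"jaw": 0.75,"linear": [0,0,0],"roll": 0},
    {"jaw": 0.75,"linear": [0,0,0],"roll": 0},
    {"jaw": 0.75,"linear": [0,0,0],"roll": 0}
  ],
  "force": 30
}}

```text
t: 9.85
tool_pos: [0.5955, 0.2607, 0.0282]
orientation: [1.216, 1.207, -1.205]
force: [-0.2, -0.2, -0.1]
opening: 0.0111
```

Request:
{"op": "apply_moves", "data": {
  "series": [
    {"jaw": 0.85,"linear": [0,0,0],"roll": 0},
    {"jaw": 0.85,"linear": [0,0,0],"roll": 0},
    {"jaw": 0.85,"linear": [0,0,0],"roll": 0}
  ]
}}

```text
t: 10.22
tool_pos: [0.5955, 0.2607, 0.0282]
orientation: [1.216, 1.207, -1.205]
force: [0.4, 0.1, 0.0]
opening: 0.0067
```

Request:
{"op": "apply_moves", "data": {
  "series": [
    {"jaw": 0.92,"linear": [0,0,0],"roll": 0},
    {"jaw": 0.92,"linear": [0,0,0],"roll": 0},
    {"jaw": 0.92,"linear": [0,0,0],"roll": 0}
  ]
}}

```text
t: 10.6
tool_pos: [0.5955, 0.2607, 0.0282]
orientation: [1.216, 1.207, -1.205]
force: [0.3, 0.4, -0.4]
opening: 0.0035
```

Request:
{"op": "apply_moves", "data": {
  "series": [
    {"jaw": 1,"linear": [0,0,0],"roll": 0},
    {"jaw": 1,"linear": [0,0,0],"roll": 0},
    {"jaw": 1,"linear": [-0.02,0,0],"roll": 0},
    {"jaw": 1,"linear": [-0.03,0,0],"roll": 0},
    {"jaw": 1,"linear": [-0.03,0,0],"roll": 0}
  ]
}}

```text
t: 11.22
tool_pos: [0.5964, 0.261, 0.0476]
orientation: [1.218, 1.206, -1.203]
force: [0.3, -0.6, -0.7]
opening: 0.0005
```

```bash
python3 - <<'E'
from h import *
q,*_=cam("scene");p,*_=cam("wrist")
f=lambda i:cv2.resize(i[205:265,185:255],(350,300),interpolation=cv2.INTER_CUBIC)
cv2.imwrite("pics/lift.png",np.hstack([f(q),cv2.resize(p,(400,300))]));cmd()
E
```

```text
pos [0.5956 0.2607 0.0464] yaw -0.14 t 11.32 open 0.0007 F [ 0.  -0.3  0.9] roll for yaw -0.005
```

View pics/lift.png

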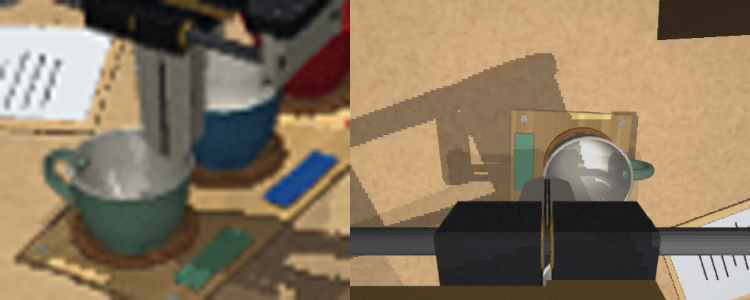

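Request:
{"op": "apply_moves", "data": {
  "series": [
    {"jaw": 1,"linear": [-0.07,0,0],"roll": 0},
    {"jaw": 1,"linear": [-0.07,0.044,0],"roll": 0},
    {"jaw": 1,"linear": [-0.07,0.044,0],"roll": 0},
    {"jaw": 1,"linear": [0.01,0.044,0],"roll": 0},
    {"jaw": 1,"linear": [0.01,0.044,0],"roll": 0},
    {"jaw": 1,"linear": [0.01,0.044,0],"roll": 0}
  ]
}}

```text
t: 12.08
tool_pos: [0.6214, 0.2606, 0.0408]
orientation: [1.216, 1.207, -1.206]
force: [-0.7, -0.2, 1.0]
opening: 0.0002
```

Request:
{"op": "apply_moves", "data": {
  "series": [
    {"jaw": 1,"linear": [0,-0.01,0],"roll": 0},
    {"jaw": 1,"linear": [0,-0.018,0],"roll": 0},
    {"jaw": 1,"linear": [0,-0.018,0],"roll": 0}
  ]
}}

```text
t: 12.45
tool_pos: [0.6106, 0.2609, 0.0417]
orientation: [1.216, 1.207, -1.205]
force: [0.2, -0.8, -0.3]
opening: 0.0007
```

```bash
python3 - <<'E'
from h import *
q,*_=cam("scene");p,*_=cam("wrist");cv2.imwrite("pics/w6.png",p)
f=lambda i:cv2.resize(i[200:270,180:260],(400,350),interpolation=cv2.INTER_CUBIC)
cv2.imwrite("pics/feel.png",np.hstack([f(q),cv2.resize(p[120:350,150:440],(400,350))]));cmd()
E
```

```text
pos [0.6107 0.2608 0.0413] yaw -0.13 t 12.55 open 0.0006 F [ 0.5 -0.5  0.1] roll for yaw -0.004
```

View pics/feel.png

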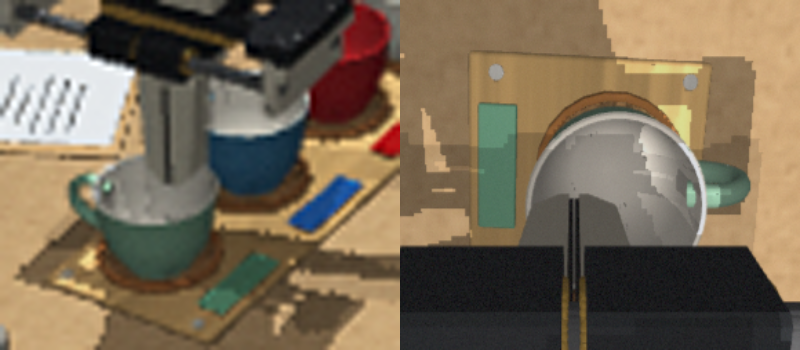

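Request:
{"op": "apply_moves", "data": {
  "series": [
    {"jaw": 1,"linear": [0,-0.01,0],"roll": 0},
    {"jaw": 1,"linear": [0,-0.02,0],"roll": 0},
    {"jaw": 1,"linear": [0,-0.025,0],"roll": 0},
    {"jaw": 1,"linear": [0,-0.025,0],"roll": 0}
  ]
}}

```text
t: 13.05
tool_pos: [0.5954, 0.2608, 0.0412]
orientation: [1.216, 1.207, -1.205]
force: [0.4, -0.9, -0.0]
opening: 0.0003
```

```bash
python3 - <<'E'
from h import *
s=read_state()
p,K,R,o=cam("wrist");cv2.imwrite("pics/w7.png",p);cmd()
def handle(p,o):
    h=cv2.cvtColor(p,cv2.COLOR_BGR2HSV); m=((h[...,0]>55)&(h[...,0]<95)&(h[...,1]>50)&(h[...,2]>40)).astype(np.uint8)
    n,l,st,c=cv2.connectedComponentsWithStats(m)
    for i in range(1,n):
        if st[i,4]>150: print(st[i],c[i].round(1),ray(c[i],.035,K,R,o).round(4)[0], "right edge x",ray((st[i,0]+st[i,2],c[i][1]),.035,K,R,o).round(4)[0,0])
print("before");handle(cv2.imread("pics/w6.png"),o-s["tool_pos"]+[.6107,.2608,.0413])
print("after");handle(p,o)
E
```

```text
pos [0.5957 0.2608 0.0413] yaw -0.12 t 13.1 open 0.0005 F [-0.7 -0.2 -0.5] roll for yaw -0.004
before
[ 207  188   28   82 2178] [220. 228.] [0.5798 0.2692 0.035 ] right edge x 0.5884
[368 226  36  30 594] [384.7 241.8] [0.6748 0.2604 0.035 ] right edge x 0.686
after
[ 230  188   29   81 1943] [242.7 224.3] [0.5776 0.2714 0.035 ] right edge x 0.5869
[398 227  33  29 514] [413.3 242.1] [0.6761 0.2603 0.035 ] right edge x 0.6863
```

```bash
python3 - <<'E'
from h import *
s=read_state();t=s["tool_pos"]
out=[]
for n in("scene","wrist"):
    p,K,R,o=cam(n)
    a=np.linspace(0,2*np.pi,60)[:,None]
    k=8 if n=="scene" else 2
    c0=proj(np.array([.615,.26,.05]),K,R,o)[0]
    u0,v0=(int(c0[0])-24,int(c0[1])-32) if n=="scene" else (160,110)
    w,h=(48,64) if n=="scene" else (190,256)
    v=cv2.resize(p[v0:v0+h,u0:u0+w],None,fx=k,fy=k,interpolation=cv2.INTER_CUBIC)
    T=lambda P:np.int32(np.round((proj(P,K,R,o)-[u0,v0]+.5)*k))
    cv2.polylines(v,[T(np.c_[.627+.035*np.cos(a),.26+.035*np.sin(a),0*a+.056])],True,(0,255,0),1)
    cv2.polylines(v,[T(np.c_[.627+.022*np.cos(a),.26+.022*np.sin(a),0*a+.006])],True,(0,255,255),1)
    cv2.circle(v,tuple(T(t)[0].tolist()),4,(255,0,255),2)
    cv2.polylines(v,[T(np.array([t+[sx*.0175,sy*.0075,0] for sx,sy in((1,1),(1,-1),(-1,-1),(-1,1))]))],True,(255,0,255),1)
    out.append(v)
cv2.imwrite("pics/tri.png",np.hstack(out));print([x.shape for x in out])
E
```

```text
[(512, 384, 3), (512, 380, 3)]
```

View pics/tri.png

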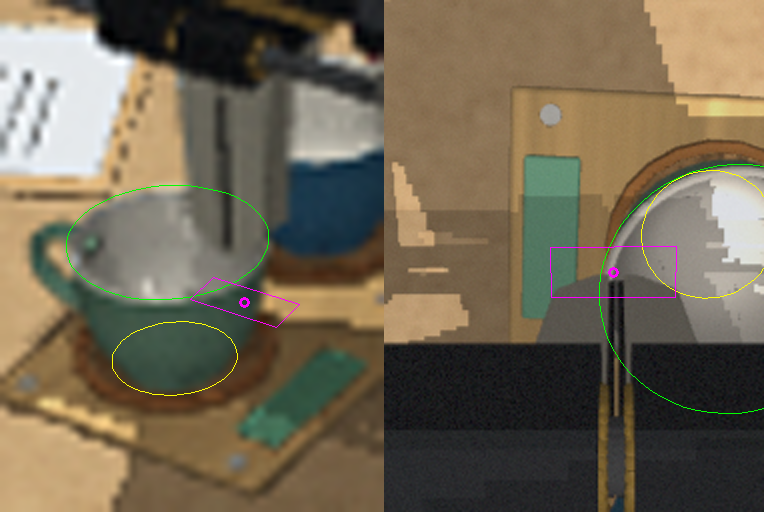

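Scene view with overlay: the rim (green) matches the cup, but the real fingertips end at about (225,245), while the stated TCP projects to (244,302). The wrist view agrees: the tips sit about 20 mm short of the stated TCP. My grasps were therefore only just touching the rim, so I go about 20 mm deeper.

Request:
{"op": "apply_moves", "data": {
  "series": [
    {"jaw": 0.3,"linear": [-0.05,0,0],"roll": 0},
    {"jaw": 0.3,"linear": [-0.05,0,0],"roll": 0},
    {"jaw": 0.3,"linear": [-0.05,0,0],"roll": 0},
    {"jaw": 0.3,"linear": [-0.05,0,0],"roll": 0},
    {"jaw": 0.3,"linear": [-0.05,0,0],"roll": 0},
    {"jaw": 0.3,"linear": [0,0,0],"roll": 0},
    {"jaw": 0.3,"linear": [0.03,0,0],"roll": 0},
    {"jaw": 0.3,"linear": [0.055,0,0],"roll": 0},
    {"jaw": 0.3,"linear": [0.055,0,0],"roll": 0}
  ]
}}

```text
t: 14.32
tool_pos: [0.5947, 0.2605, 0.0064]
orientation: [1.214, 1.208, -1.207]
force: [0.4, -0.6, 1.0]
opening: 0.0325
```

Request:
{"op": "apply_moves", "data": {
  "series": [
    {"jaw": 1,"linear": [0,0,0],"roll": 0},
    {"jaw": 1,"linear": [0,0,0],"roll": 0},
    {"jaw": 1,"linear": [0,0,0],"roll": 0},
    {"jaw": 1,"linear": [0,0,0],"roll": 0},
    {"jaw": 1,"linear": [0,0,0],"roll": 0},
    {"jaw": 1,"linear": [0,0,0],"roll": 0}
  ],
  "force": 15
}}

```text
t: 15.08
tool_pos: [0.5957, 0.2605, 0.0077]
orientation: [1.215, 1.207, -1.206]
force: [-0.1, -1.2, 5.1]
opening: 0.006
```

Request:
{"op": "apply_moves", "data": {
  "series": [
    {"jaw": 1,"linear": [-0.03,0,0],"roll": 0},
    {"jaw": 1,"linear": [-0.08,0,0],"roll": 0},
    {"jaw": 1,"linear": [-0.15,0,0],"roll": 0},
    {"jaw": 1,"linear": [-0.22,0,0],"roll": 0},
    {"jaw": 1,"linear": [-0.27,0,0],"roll": 0},
    {"jaw": 1,"linear": [-0.27,0,0],"roll": 0},
    {"jaw": 1,"linear": [-0.27,0,0],"roll": 0}
  ]
}}

```text
t: 15.95
tool_pos: [0.5941, 0.2598, 0.1682]
orientation: [1.214, 1.208, -1.208]
force: [-0.6, 0.3, -2.3]
opening: 0.0051
```

```bash
python3 - <<'E'
from h import *
p,K,R,o=cam("wrist");q,*_=cam("scene")
cv2.imwrite("pics/held.png",np.hstack([p[60:400,140:460],cv2.resize(q[180:270,170:280],(416,340))]))
cmd((.427,-.2475,.17),(.427,-.2475,.03))
E
```

```text
pos [0.5935 0.2596 0.1671] yaw -0.14 t 16.05 open 0.0051 F [-0.   0.4 -3.3] roll for yaw -0.005
(0.427, -0.2475, 0.17) [-0.0067, -0.2755, 0.8458]
(0.427, -0.2475, 0.03) [0.2267, -0.2757, 0.8462]
```

View pics/held.png

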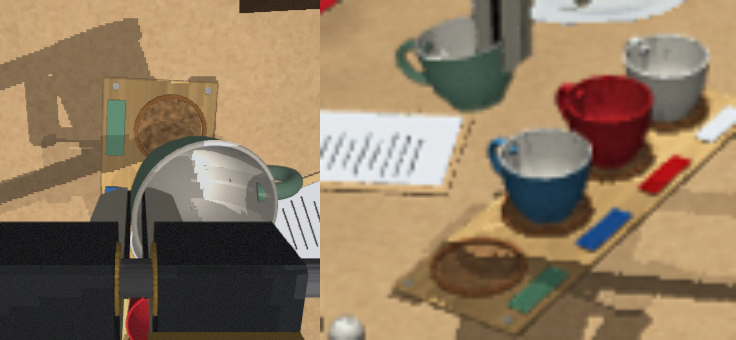

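The mint cup is held (opening 5 mm), tilted about 10°, and its seat at (170,130) is empty. I carry it to the right-end seat, allowing for the tilt.

Request:
{"op": "apply_moves", "data": {
  "series": [
    {"jaw": 1,"linear": [0,-0.02,0.07],"roll": 0},
    {"jaw": 1,"linear": [0,-0.05,0.16],"roll": 0},
    {"jaw": 1,"linear": [0,-0.08,0.26],"roll": 0},
    {"jaw": 1,"linear": [0,-0.115,0.36],"roll": 0},
    {"jaw": 1,"linear": [0,-0.146,0.46],"roll": 0},
    {"jaw": 1,"linear": [0,-0.18,0.56],"roll": 0},
    {"jaw": 1,"linear": [0,-0.21,0.66],"roll": 0},
    {"jaw": 1,"linear": [0,-0.24,0.75],"roll": 0},
    {"jaw": 1,"linear": [0,-0.26,0.82],"roll": 0},
    {"jaw": 1,"linear": [0,-0.269,0.846],"roll": 0},
    {"jaw": 1,"linear": [0,-0.269,0.846],"roll": 0},
    {"jaw": 1,"linear": [0.07,-0.269,0.846],"roll": 0},
    {"jaw": 1,"linear": [0.14,-0.269,0.846],"roll": 0},
    {"jaw": 1,"linear": [0.2,-0.269,0.846],"roll": 0},
    {"jaw": 1,"linear": [0.22,-0.269,0.846],"roll": 0},
    {"jaw": 1,"linear": [0.22,-0.269,0.846],"roll": 0}
  ]
}}

```text
t: 18.05
tool_pos: [0.431, -0.2461, 0.0337]
orientation: [1.212, 1.211, -1.209]
force: [-0.7, 0.3, -1.1]
opening: 0.0052
```

```bash
python3 - <<'E'
from h import *
cmd((.431,-.2475,.02),(.431,-.2475,.014),(.431,-.2475,.010))
E
```

```text
pos [ 0.431  -0.2461  0.0337] yaw -0.07 t 18.05 open 0.0052 F [-0.7  0.3 -1.1] roll for yaw -0.002
(0.431, -0.2475, 0.02) [0.0228, -0.0, 0.0023]
(0.431, -0.2475, 0.014) [0.0328, -0.0, 0.0024]
(0.431, -0.2475, 0.01) [0.0394, -0.0, 0.0024]
```

Request:
{"op": "apply_moves", "data": {
  "series": [
    {"jaw": 1,"linear": [0.015,0,0.002],"roll": 0},
    {"jaw": 1,"linear": [0.028,0,0.002],"roll": 0},
    {"jaw": 1,"linear": [0.035,0,0.002],"roll": 0},
    {"jaw": 1,"linear": [0.035,0,0.002],"roll": 0}
  ]
}}

```text
t: 18.55
tool_pos: [0.4312, -0.2475, 0.0129]
orientation: [1.212, 1.21, -1.209]
force: [-0.7, -0.8, 1.7]
opening: 0.0055
```

Request:
{"op": "apply_moves", "data": {
  "series": [
    {"jaw": 0.8,"linear": [0,0,0],"roll": 0},
    {"jaw": 0.6,"linear": [0,0,0],"roll": 0},
    {"jaw": 0.3,"linear": [0,0,0],"roll": 0},
    {"jaw": 0.3,"linear": [0,0,0],"roll": 0},
    {"jaw": 0.3,"linear": [0,0,0],"roll": 0},
    {"jaw": 0.3,"linear": [-0.07,0,0],"roll": 0},
    {"jaw": 0.3,"linear": [-0.15,0,0],"roll": 0},
    {"jaw": 0.3,"linear": [-0.25,0,0],"roll": 0},
    {"jaw": 0.3,"linear": [-0.25,0,0],"roll": 0}
  ]
}}

```text
t: 19.68
tool_pos: [0.4343, -0.2502, 0.1691]
orientation: [1.212, 1.2, -1.205]
force: [0.1, 0.4, -0.6]
opening: 0.0325
```

```bash
cat >> h.py <<'E'
def rimfit(p,c0,r,K,R,o,H,mask="wood"):
    hsv=cv2.cvtColor(p,cv2.COLOR_BGR2HSV)
    m=~((hsv[...,0]>5)&(hsv[...,0]<32)&(hsv[...,1]>75))
    if mask=="bright": m=hsv[...,2]>120
    if mask=="red": m=((hsv[...,0]<5)|(hsv[...,0]>172))&(hsv[...,1]>150)
    m=m.astype(np.uint8); roi=np.zeros_like(m);cv2.circle(roi,c0,r,1,-1);m&=roi
    m=cv2.morphologyEx(cv2.morphologyEx(m,cv2.MORPH_CLOSE,np.ones((7,7))),cv2.MORPH_OPEN,cv2.getStructuringElement(cv2.MORPH_ELLIPSE,(27,27)))
    c=max(cv2.findContours(m,0,cv2.CHAIN_APPROX_NONE)[0],key=cv2.contourArea);e=cv2.fitEllipse(cv2.convexHull(c))
    print(np.round(e[0],1),np.round(e[1],1),ray(e[0],H,K,R,o).round(4)); return e
E
python3 - <<'E'
from h import *
p,K,R,o=cam("wrist");q,*_=cam("scene")
e0=proj(np.array([.459,-.2475,.056]),K,R,o)[0];print(e0)
cv2.circle(p,tuple(np.int32(e0).tolist()),3,(255,0,255),1)
cv2.imwrite("pics/placed1.png",np.hstack([p[60:400,140:460],cv2.resize(q[140:250,270:370],(416,340))]))
cmd((.593,.1663,.16))
E
```

```text
[302.30713355 194.30021063]
pos [ 0.4317 -0.2482  0.1635] yaw -0.08 t 19.77 open 0.0326 F [ 0.3 -0.5  0.1] roll for yaw -0.003
(0.593, 0.1663, 0.16) [0.0074, 0.2679, -0.6913]
```

View pics/placed1.png

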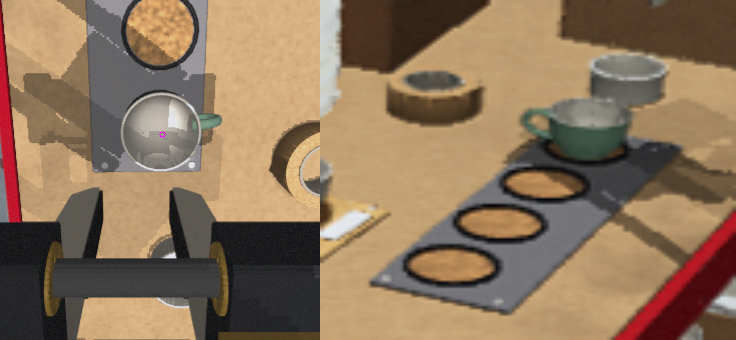

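Mint stands upright in the right-end seat, its rim centre within about 2 mm of the mark (162,134). I repeat this for blue.

Request:
{"op": "apply_moves", "data": {
  "series": [
    {"jaw": 0.3,"linear": [0,0.27,-0.691],"roll": 0},
    {"jaw": 0.3,"linear": [0,0.27,-0.691],"roll": 0},
    {"jaw": 0.3,"linear": [0,0.27,-0.691],"roll": 0},
    {"jaw": 0.3,"linear": [0,0.27,-0.691],"roll": 0},
    {"jaw": 0.3,"linear": [0,0.27,-0.691],"roll": 0},
    {"jaw": 0.3,"linear": [0,0.27,-0.691],"roll": 0},
    {"jaw": 0.3,"linear": [0,0.27,-0.691],"roll": 0},
    {"jaw": 0.3,"linear": [0,0.27,-0.691],"roll": 0},
    {"jaw": 0.3,"linear": [0,0.27,-0.691],"roll": 0},
    {"jaw": 0.3,"linear": [0,0.27,-0.691],"roll": 0},
    {"jaw": 0.3,"linear": [0,0.27,-0.691],"roll": 0},
    {"jaw": 0.3,"linear": [0.06,0.27,-0.691],"roll": 0},
    {"jaw": 0.3,"linear": [0.11,0.27,-0.691],"roll": 0},
    {"jaw": 0.3,"linear": [0.11,0.27,-0.691],"roll": 0}
  ]
}}

```text
t: 21.52
tool_pos: [0.592, 0.1648, 0.0957]
orientation: [1.21, 1.211, -1.214]
force: [-0.8, 0.3, 0.1]
opening: 0.0324
```

```bash
python3 - <<'E'
from h import *
p,K,R,o=cam("wrist");cv2.imwrite("pics/w8.png",p)
c=proj(np.array([.6253,.1663,.06]),K,R,o)[0];print(c)
rimfit(p,tuple(np.int32(c).tolist()),58,K,R,o,.06)
cmd((.5935,.1663,.012))
E
```

```text
[325.49005875 223.62967578]
[325.4 224.8] [109.3 110.5] [[0.6253 0.1655 0.06  ]]
pos [0.5935 0.1653 0.0979] yaw -0.14 t 21.57 open 0.0322 F [-0.  -0.3  0.9] roll for yaw -0.005
(0.5935, 0.1663, 0.012) [0.1432, 0.0001, -0.0015]
```

Confirmed. Descend, grip, lift.

Request:
{"op": "apply_moves", "data": {
  "series": [
    {"jaw": 0.3,"linear": [0.07,0,-0.001],"roll": 0},
    {"jaw": 0.3,"linear": [0.12,0,-0.001],"roll": 0},
    {"jaw": 0.3,"linear": [0.143,0,-0.001],"roll": 0},
    {"jaw": 0.3,"linear": [0.143,0,-0.001],"roll": 0},
    {"jaw": 1,"linear": [0.143,0,-0.001],"roll": 0},
    {"jaw": 1,"linear": [0.143,0,-0.001],"roll": 0},
    {"jaw": 1,"linear": [0.143,0,-0.001],"roll": 0},
    {"jaw": 1,"linear": [0.143,0,-0.001],"roll": 0},
    {"jaw": 1,"linear": [0.143,0,-0.001],"roll": 0},
    {"jaw": 1,"linear": [0.143,0,-0.001],"roll": 0},
    {"jaw": 1,"linear": [0.11,0,-0.001],"roll": 0},
    {"jaw": 1,"linear": [0.06,0,-0.001],"roll": 0},
    {"jaw": 1,"linear": [0,0,-0.001],"roll": 0},
    {"jaw": 1,"linear": [-0.07,0,-0.001],"roll": 0},
    {"jaw": 1,"linear": [-0.12,0,-0.001],"roll": 0},
    {"jaw": 1,"linear": [-0.12,0,-0.001],"roll": 0},
    {"jaw": 1,"linear": [-0.12,0,-0.001],"roll": 0}
  ],
  "force": 15
}}

```text
t: 23.7
tool_pos: [0.5927, 0.1657, 0.1687]
orientation: [1.211, 1.21, -1.212]
force: [-0.3, 0.3, -2.5]
opening: 0.0056
```

```bash
python3 - <<'E'
from h import *
cmd((.431,-.158,.17),(.431,-.158,.034))
E
```

```text
pos [0.5927 0.1657 0.1687] yaw -0.14 t 23.7 open 0.0056 F [-0.3  0.3 -2.5] roll for yaw -0.005
(0.431, -0.158, 0.17) [-0.0022, -0.2682, 0.5402]
(0.431, -0.158, 0.034) [0.2245, -0.2678, 0.5404]
```

Held (5.6 mm, 2.5 N weight).

Request:
{"op": "apply_moves", "data": {
  "series": [
    {"jaw": 1,"linear": [0,-0.04,0.08],"roll": 0},
    {"jaw": 1,"linear": [0,-0.08,0.16],"roll": 0},
    {"jaw": 1,"linear": [0,-0.12,0.24],"roll": 0},
    {"jaw": 1,"linear": [0,-0.16,0.32],"roll": 0},
    {"jaw": 1,"linear": [0,-0.2,0.4],"roll": 0},
    {"jaw": 1,"linear": [0,-0.24,0.48],"roll": 0},
    {"jaw": 1,"linear": [0,-0.268,0.54],"roll": 0},
    {"jaw": 1,"linear": [0,-0.268,0.54],"roll": 0},
    {"jaw": 1,"linear": [0,-0.268,0.54],"roll": 0},
    {"jaw": 1,"linear": [0.07,-0.268,0.54],"roll": 0},
    {"jaw": 1,"linear": [0.14,-0.268,0.54],"roll": 0},
    {"jaw": 1,"linear": [0.2,-0.268,0.54],"roll": 0},
    {"jaw": 1,"linear": [0.22,-0.268,0.54],"roll": 0},
    {"jaw": 1,"linear": [0.22,-0.268,0.54],"roll": 0},
    {"jaw": 1,"linear": [0.22,-0.268,0.54],"roll": 0}
  ]
}}

```text
t: 25.58
tool_pos: [0.4323, -0.1581, 0.0383]
orientation: [1.211, 1.208, -1.21]
force: [-0.0, -0.9, -2.0]
opening: 0.0051
```

```bash
python3 - <<'E'
from h import *
cmd((.431,-.158,.017))
E
```

```text
pos [ 0.4323 -0.1581  0.0383] yaw -0.11 t 25.57 open 0.0051 F [-0.  -0.9 -2. ] roll for yaw -0.004
(0.431, -0.158, 0.017) [0.0356, -0.0021, -0.0001]
```

Request:
{"op": "apply_moves", "data": {
  "series": [
    {"jaw": 1,"linear": [0.015,-0.002,0],"roll": 0},
    {"jaw": 1,"linear": [0.028,-0.002,0],"roll": 0},
    {"jaw": 1,"linear": [0.0355,-0.002,0],"roll": 0},
    {"jaw": 1,"linear": [0.0355,-0.002,0],"roll": 0}
  ]
}}

```text
t: 26.08
tool_pos: [0.4309, -0.1585, 0.0174]
orientation: [1.21, 1.208, -1.211]
force: [-5.2, 1.0, 9.5]
opening: 0.0058
```

Request:
{"op": "apply_moves", "data": {
  "series": [
    {"jaw": 0.8,"linear": [0,0,0],"roll": 0},
    {"jaw": 0.6,"linear": [0,0,0],"roll": 0},
    {"jaw": 0.3,"linear": [0,0,0],"roll": 0},
    {"jaw": 0.3,"linear": [0,0,0],"roll": 0},
    {"jaw": 0.3,"linear": [0,0,0],"roll": 0},
    {"jaw": 0.3,"linear": [-0.07,0,0],"roll": 0},
    {"jaw": 0.3,"linear": [-0.15,0,0],"roll": 0},
    {"jaw": 0.3,"linear": [-0.25,0,0],"roll": 0},
    {"jaw": 0.3,"linear": [-0.25,0,0],"roll": 0},
    {"jaw": 0.3,"linear": [-0.25,0,0],"roll": 0}
  ]
}}

```text
t: 27.32
tool_pos: [0.431, -0.1584, 0.1672]
orientation: [1.21, 1.208, -1.211]
force: [-0.5, 0.8, 0.5]
opening: 0.0325
```

```bash
python3 - <<'E'
from h import *
p,K,R,o=cam("wrist");cv2.imwrite("pics/w9.png",p)
c=proj(np.array([.4587,-.158,.06]),K,R,o)[0];print("blue, want .4587 -.158",c)
rimfit(p,tuple(np.int32(c).tolist()),48,K,R,o,.06,"bright")
cmd((.5865,.0744,.17))
E
```

```text
blue, want .4587 -.158 [307.52428139 198.84052724]
[309.3 198.9] [81.5 88.8] [[ 0.4602 -0.1581  0.06  ]]
pos [ 0.4303 -0.1581  0.1662] yaw -0.12 t 27.38 open 0.0321 F [ 0.4 -0.1 -0.8] roll for yaw -0.004
(0.5865, 0.0744, 0.17) [-0.0068, 0.2596, -0.388]
```

Blue is 1.5 mm from its seat centre. Red next.

Request:
{"op": "apply_moves", "data": {
  "series": [
    {"jaw": 0.3,"linear": [0,0.26,-0.388],"roll": 0},
    {"jaw": 0.3,"linear": [0,0.26,-0.388],"roll": 0},
    {"jaw": 0.3,"linear": [0,0.26,-0.388],"roll": 0},
    {"jaw": 0.3,"linear": [0,0.26,-0.388],"roll": 0},
    {"jaw": 0.3,"linear": [0,0.26,-0.388],"roll": 0},
    {"jaw": 0.3,"linear": [0,0.26,-0.388],"roll": 0},
    {"jaw": 0.3,"linear": [0,0.26,-0.388],"roll": 0},
    {"jaw": 0.3,"linear": [0,0.26,-0.388],"roll": 0},
    {"jaw": 0.3,"linear": [0.06,0.26,-0.388],"roll": 0},
    {"jaw": 0.3,"linear": [0.11,0.26,-0.388],"roll": 0},
    {"jaw": 0.3,"linear": [0.11,0.26,-0.388],"roll": 0}
  ]
}}

```text
t: 28.75
tool_pos: [0.584, 0.0733, 0.0972]
orientation: [1.208, 1.213, -1.217]
force: [-0.9, -0.2, 0.7]
opening: 0.0325
```

```bash
python3 - <<'E'
from h import *
p,K,R,o=cam("wrist");cv2.imwrite("pics/w10.png",p)
c=proj(np.array([.6185,.0744,.062]),K,R,o)[0];print(c)
rimfit(p,tuple(np.int32(c).tolist()),58,K,R,o,.062,"red")
cmd((.5865,.0744,.014))
E
```

```text
[327.58772312 224.43127886]
[330.2 221. ] [102.1 109.2] [[0.6201 0.0767 0.062 ]]
pos [0.5855 0.0736 0.0994] yaw -0.19 t 28.8 open 0.0325 F [ 0.6 -0.2  0.5] roll for yaw -0.006
(0.5865, 0.0744, 0.014) [0.1423, 0.0022, -0.0013]
```

Request:
{"op": "apply_moves", "data": {
  "series": [
    {"jaw": 0.3,"linear": [0.07,0.002,-0.003],"roll": 0},
    {"jaw": 0.3,"linear": [0.12,0.002,-0.003],"roll": 0},
    {"jaw": 0.3,"linear": [0.142,0.002,-0.003],"roll": 0},
    {"jaw": 0.3,"linear": [0.142,0.002,-0.003],"roll": 0},
    {"jaw": 1,"linear": [0.142,0.002,-0.003],"roll": 0},
    {"jaw": 1,"linear": [0.142,0.002,-0.003],"roll": 0},
    {"jaw": 1,"linear": [0.142,0.002,-0.003],"roll": 0},
    {"jaw": 1,"linear": [0.142,0.002,-0.003],"roll": 0},
    {"jaw": 1,"linear": [0.142,0.002,-0.003],"roll": 0},
    {"jaw": 1,"linear": [0.142,0.002,-0.003],"roll": 0},
    {"jaw": 1,"linear": [0.11,0.002,-0.003],"roll": 0},
    {"jaw": 1,"linear": [0.06,0.002,-0.003],"roll": 0},
    {"jaw": 1,"linear": [0,0.002,-0.003],"roll": 0},
    {"jaw": 1,"linear": [-0.07,0.002,-0.003],"roll": 0},
    {"jaw": 1,"linear": [-0.12,0.002,-0.003],"roll": 0},
    {"jaw": 1,"linear": [-0.12,0.002,-0.003],"roll": 0},
    {"jaw": 1,"linear": [-0.12,0.002,-0.003],"roll": 0}
  ],
  "force": 15
}}

```text
t: 30.92
tool_pos: [0.5861, 0.0754, 0.1699]
orientation: [1.209, 1.212, -1.216]
force: [0.2, -0.0, -2.2]
opening: 0.0055
```

```bash
python3 - <<'E'
from h import *
cmd((.431,-.0686,.17),(.431,-.0686,.04))
E
```

```text
pos [0.5861 0.0754 0.1699] yaw -0.18 t 30.93 open 0.0055 F [ 0.2 -0.  -2.2] roll for yaw -0.006
(0.431, -0.0686, 0.17) [0.0014, -0.2577, 0.2408]
(0.431, -0.0686, 0.04) [0.2181, -0.2564, 0.2409]
```

Request:
{"op": "apply_moves", "data": {
  "series": [
    {"jaw": 1,"linear": [0,-0.06,0.06],"roll": 0},
    {"jaw": 1,"linear": [0,-0.12,0.12],"roll": 0},
    {"jaw": 1,"linear": [0,-0.18,0.18],"roll": 0},
    {"jaw": 1,"linear": [0,-0.24,0.22],"roll": 0},
    {"jaw": 1,"linear": [0,-0.256,0.241],"roll": 0},
    {"jaw": 1,"linear": [0,-0.256,0.241],"roll": 0},
    {"jaw": 1,"linear": [0,-0.256,0.241],"roll": 0},
    {"jaw": 1,"linear": [0.07,-0.256,0.241],"roll": 0},
    {"jaw": 1,"linear": [0.14,-0.256,0.241],"roll": 0},
    {"jaw": 1,"linear": [0.2,-0.256,0.241],"roll": 0},
    {"jaw": 1,"linear": [0.217,-0.256,0.241],"roll": 0},
    {"jaw": 1,"linear": [0.217,-0.256,0.241],"roll": 0},
    {"jaw": 1,"linear": [0.217,-0.256,0.241],"roll": 0}
  ]
}}

```text
t: 32.55
tool_pos: [0.4328, -0.0689, 0.0424]
orientation: [1.209, 1.21, -1.214]
force: [0.9, 0.2, -2.2]
opening: 0.0056
```

```bash
python3 - <<'E'
from h import *
cmd((.431,-.0686,.020))
E
```

```text
pos [ 0.4328 -0.0689  0.0424] yaw -0.16 t 32.55 open 0.0056 F [ 0.9  0.2 -2.2] roll for yaw -0.005
(0.431, -0.0686, 0.02) [0.0374, -0.0029, -0.0005]
```

Request:
{"op": "apply_moves", "data": {
  "series": [
    {"jaw": 1,"linear": [0.015,-0.003,0],"roll": 0},
    {"jaw": 1,"linear": [0.028,-0.003,0],"roll": 0},
    {"jaw": 1,"linear": [0.0365,-0.003,0],"roll": 0},
    {"jaw": 1,"linear": [0.0365,-0.003,0],"roll": 0}
  ]
}}

```text
t: 33.05
tool_pos: [0.4307, -0.069, 0.0206]
orientation: [1.209, 1.21, -1.215]
force: [-2.1, 0.1, 7.3]
opening: 0.0054
```

Request:
{"op": "apply_moves", "data": {
  "series": [
    {"jaw": 0.8,"linear": [0,0,0],"roll": 0},
    {"jaw": 0.6,"linear": [0,0,0],"roll": 0},
    {"jaw": 0.3,"linear": [0,0,0],"roll": 0},
    {"jaw": 0.3,"linear": [0,0,0],"roll": 0},
    {"jaw": 0.3,"linear": [0,0,0],"roll": 0},
    {"jaw": 0.3,"linear": [-0.07,0,0],"roll": 0},
    {"jaw": 0.3,"linear": [-0.15,0,0],"roll": 0},
    {"jaw": 0.3,"linear": [-0.25,0,0],"roll": 0},
    {"jaw": 0.3,"linear": [-0.25,0,0],"roll": 0},
    {"jaw": 0.3,"linear": [-0.25,0,0],"roll": 0}
  ]
}}

```text
t: 34.3
tool_pos: [0.4314, -0.0689, 0.1704]
orientation: [1.209, 1.21, -1.214]
force: [0.4, 0.2, -0.5]
opening: 0.0328
```

```bash
python3 - <<'E'
from h import *
p,K,R,o=cam("wrist");cv2.imwrite("pics/w11.png",p)
c=proj(np.array([.4583,-.0686,.062]),K,R,o)[0];print("red, want .4583 -.0686",c)
rimfit(p,tuple(np.int32(c).tolist()),48,K,R,o,.062,"red")
cmd((.5804,-.0105,.17))
E
```

```text
red, want .4583 -.0686 [306.8974576  198.64974762]
[306.9 196.4] [81.5 84.5] [[ 0.4582 -0.0667  0.062 ]]
pos [ 0.4307 -0.0687  0.1694] yaw -0.17 t 34.35 open 0.0322 F [ 1.2  0.3 -0.2] roll for yaw -0.006
(0.5804, -0.0105, 0.17) [-0.0025, 0.2492, -0.0977]
```

Red is within 2 mm. White next.

Request:
{"op": "apply_moves", "data": {
  "series": [
    {"jaw": 0.3,"linear": [0,0.25,-0.098],"roll": 0},
    {"jaw": 0.3,"linear": [0,0.25,-0.098],"roll": 0},
    {"jaw": 0.3,"linear": [0,0.25,-0.098],"roll": 0},
    {"jaw": 0.3,"linear": [0,0.25,-0.098],"roll": 0},
    {"jaw": 0.3,"linear": [0,0.25,-0.098],"roll": 0},
    {"jaw": 0.3,"linear": [0.06,0.25,-0.098],"roll": 0},
    {"jaw": 0.3,"linear": [0.115,0.25,-0.098],"roll": 0},
    {"jaw": 0.3,"linear": [0.115,0.25,-0.098],"roll": 0},
    {"jaw": 0.3,"linear": [0.115,0.25,-0.098],"roll": 0}
  ]
}}

```text
t: 35.48
tool_pos: [0.5806, -0.0108, 0.1009]
orientation: [1.209, 1.211, -1.215]
force: [0.2, -0.4, 0.7]
opening: 0.0326
```

```bash
python3 - <<'E'
from h import *
p,K,R,o=cam("wrist");cv2.imwrite("pics/w12.png",p)
c=proj(np.array([.6124,-.0105,.06]),K,R,o)[0];print(c)
rimfit(p,tuple(np.int32(c).tolist()),58,K,R,o,.06)
cmd((.5804,-.0105,.012))
E
```

```text
[322.22437418 222.80131684]
[325.3 224.4] [106.5 109.8] [[ 0.6145 -0.0117  0.06  ]]
pos [ 0.5813 -0.0108  0.1016] yaw -0.19 t 35.52 open 0.0326 F [ 1.2 -0.5 -0.4] roll for yaw -0.006
(0.5804, -0.0105, 0.012) [0.1494, -0.0011, -0.0005]
```

Request:
{"op": "apply_moves", "data": {
  "series": [
    {"jaw": 0.3,"linear": [0.07,0,0],"roll": 0},
    {"jaw": 0.3,"linear": [0.12,0,0],"roll": 0},
    {"jaw": 0.3,"linear": [0.149,0,0],"roll": 0},
    {"jaw": 0.3,"linear": [0.149,0,0],"roll": 0},
    {"jaw": 1,"linear": [0.149,0,0],"roll": 0},
    {"jaw": 1,"linear": [0.149,0,0],"roll": 0},
    {"jaw": 1,"linear": [0.149,0,0],"roll": 0},
    {"jaw": 1,"linear": [0.149,0,0],"roll": 0},
    {"jaw": 1,"linear": [0.149,0,0],"roll": 0},
    {"jaw": 1,"linear": [0.149,0,0],"roll": 0},
    {"jaw": 1,"linear": [0.11,0,0],"roll": 0},
    {"jaw": 1,"linear": [0.06,0,0],"roll": 0},
    {"jaw": 1,"linear": [0,0,0],"roll": 0},
    {"jaw": 1,"linear": [-0.07,0,0],"roll": 0},
    {"jaw": 1,"linear": [-0.12,0,0],"roll": 0},
    {"jaw": 1,"linear": [-0.12,0,0],"roll": 0},
    {"jaw": 1,"linear": [-0.12,0,0],"roll": 0}
  ],
  "force": 15
}}

```text
t: 37.65
tool_pos: [0.5807, -0.0106, 0.1717]
orientation: [1.209, 1.211, -1.216]
force: [-0.6, -0.0, -2.1]
opening: 0.0049
```

```bash
python3 - <<'E'
from h import *
cmd((.4305,.0205,.17),(.4305,.0205,.04))
E
```

```text
pos [ 0.5807 -0.0106  0.1717] yaw -0.19 t 37.65 open 0.0049 F [-0.6 -0.  -2.1] roll for yaw -0.006
(0.4305, 0.0205, 0.17) [0.0042, -0.2504, -0.0511]
(0.4305, 0.0205, 0.04) [0.2209, -0.2493, -0.0511]
```

Request:
{"op": "apply_moves", "data": {
  "series": [
    {"jaw": 1,"linear": [0,-0.07,-0.015],"roll": 0},
    {"jaw": 1,"linear": [0,-0.14,-0.03],"roll": 0},
    {"jaw": 1,"linear": [0,-0.21,-0.045],"roll": 0},
    {"jaw": 1,"linear": [0,-0.25,-0.051],"roll": 0},
    {"jaw": 1,"linear": [0,-0.25,-0.051],"roll": 0},
    {"jaw": 1,"linear": [0,-0.25,-0.051],"roll": 0},
    {"jaw": 1,"linear": [0.07,-0.25,-0.051],"roll": 0},
    {"jaw": 1,"linear": [0.14,-0.25,-0.051],"roll": 0},
    {"jaw": 1,"linear": [0.2,-0.25,-0.051],"roll": 0},
    {"jaw": 1,"linear": [0.22,-0.25,-0.051],"roll": 0},
    {"jaw": 1,"linear": [0.22,-0.25,-0.051],"roll": 0},
    {"jaw": 1,"linear": [0.22,-0.25,-0.051],"roll": 0}
  ]
}}

```text
t: 39.15
tool_pos: [0.4316, 0.0203, 0.0421]
orientation: [1.21, 1.209, -1.214]
force: [0.1, 1.1, -1.2]
opening: 0.0051
```

```bash
python3 - <<'E'
from h import *
cmd((.4305,.0205,.0185))
E
```

```text
pos [0.4316 0.0203 0.0421] yaw -0.19 t 39.15 open 0.0051 F [ 0.1  1.1 -1.2] roll for yaw -0.006
(0.4305, 0.0205, 0.0185) [0.0394, -0.0017, -0.0004]
```

Request:
{"op": "apply_moves", "data": {
  "series": [
    {"jaw": 1,"linear": [0.015,-0.002,0],"roll": 0},
    {"jaw": 1,"linear": [0.028,-0.002,0],"roll": 0},
    {"jaw": 1,"linear": [0.039,-0.002,0],"roll": 0},
    {"jaw": 1,"linear": [0.039,-0.002,0],"roll": 0}
  ]
}}

```text
t: 39.65
tool_pos: [0.4304, 0.0203, 0.0184]
orientation: [1.21, 1.209, -1.214]
force: [0.7, -0.5, 0.6]
opening: 0.0051
```

Request:
{"op": "apply_moves", "data": {
  "series": [
    {"jaw": 0.8,"linear": [0,0,0],"roll": 0},
    {"jaw": 0.6,"linear": [0,0,0],"roll": 0},
    {"jaw": 0.3,"linear": [0,0,0],"roll": 0},
    {"jaw": 0.3,"linear": [0,0,0],"roll": 0},
    {"jaw": 0.3,"linear": [0,0,0],"roll": 0},
    {"jaw": 0.3,"linear": [-0.07,0,0],"roll": 0},
    {"jaw": 0.3,"linear": [-0.15,0,0],"roll": 0},
    {"jaw": 0.3,"linear": [-0.25,0,0],"roll": 0},
    {"jaw": 0.3,"linear": [-0.4,0,-0.1],"roll": 0},
    {"jaw": -1,"linear": [-0.4,0,-0.2],"roll": 0},
    {"jaw": -1,"linear": [-0.4,0,-0.2],"roll": 0},
    {"jaw": -1,"linear": [-0.4,0,-0.2],"roll": 0},
    {"jaw": -1,"linear": [-0.4,0,-0.2],"roll": 0},
    {"jaw": -1,"linear": [-0.4,0,-0.2],"roll": 0}
  ]
}}

```text
t: 41.4
tool_pos: [0.4311, 0.1393, 0.2575]
orientation: [1.21, 1.209, -1.216]
force: [-0.3, 0.1, 0.4]
opening: 0.0778
```

```bash
python3 - <<'E'
from h import *
cmd()
p,K,R,o=cam("wrist");q,K2,R2,o2=cam("scene")
S=[(.4579,.0205),(.4583,-.0686),(.4587,-.158),(.459,-.2475)]
for (x,y),h in zip(S,(.06,.062,.06,.056)):
    c=proj(np.array([x,y,h]),K,R,o)[0];cv2.circle(p,tuple(np.int32(c).tolist()),2,(255,0,255),1)
cv2.imwrite("pics/final.png",np.hstack([p[0:420,120:420],cv2.resize(q[135:255,250:390],(490,420))]))
E
```

```text
pos [0.4311 0.1393 0.2575] yaw -0.27 t 41.4 open 0.0778 F [-0.3  0.1  0.4] roll for yaw -0.009
```

View pics/final.png

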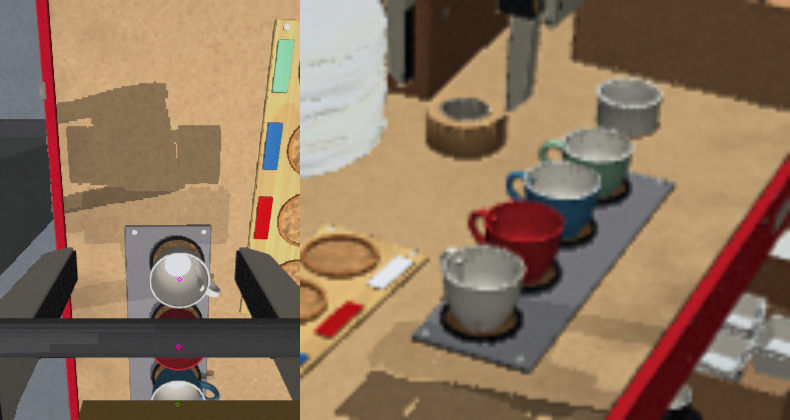

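The final view shows white, red, blue and mint from left to right. All four stand upright in the black rings, with white's rim centre on its mark at (179,280). The tape roll and ramekin look unmoved. I hand in.

```bash
python3 -c "
from plant import *
print(read_state()['dq'].round(4)); print(close_job())"
```

```text
[ 0.0035 -0.0011 -0.0047 -0.0007 -0.      0.0011]
the job is handed in; nothing more can be done
None
```

All four cups are on the grey rack in mirrored order and the job is handed in at about 41 s of the 115 s allowed. From the left, the wooden rack held mint, blue, red, white. The grey rack now holds white, red, blue, mint.

- **Position:** After placing, blue and red measured within about 2 mm of their seat centres. Mint and white were only compared by eye with a marked seat centre: mint looked about 2 mm off and white on its mark. I did not re-measure the cups in one final set of numbers.
- **Final picture:** It shows every cup upright inside its ring and the gripper clear of everything. The tape roll and ramekin look where they were. The shakers were outside the last crop, but no move went near them.
- **What disagreed:** The first two grasps on mint closed on nothing. Both camera views showed the real fingertips ending about 20 mm short of the stated TCP, so I gripped about 20 mm deeper from then on. Mint did not move during those attempts.
- **Tilt:** I measured mint at about 10° of tilt while carried and aimed all four placings to allow for that. Each cup settled upright on release.

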